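# Seat the scraper blade on its locating pin

### The arm

A 6-joint arm with a two-finger parallel gripper is mounted at the origin on the work surface. World frame = base frame: x ahead of the robot, y to its left, z up, the work surface at z = 0. Lengths are in mm, angles in rad, forces in N, time in s.
With the tool pointing down it reaches from about 350 to 975 mm from the base axis. Payload 7.1 kg.
Tool frame: the origin (TCP) lies on the centre line of the jaws, within the pads' length; the fingertips stand 8 mm ahead of it and the grasp point (between the pads) lies 11 mm behind it; z points along the fingers, x is the direction in which the jaws open and shut, and the axes are right-handed (so a half turn about z gives the same grasp; the last joint's range is limited). The gripper opens to 88 mm and grips with 3 to 60 N. Pads are 20 mm wide; open, the fingers measure 115 mm over their backs; the gripper's body (75 mm by 178 mm) begins 61 mm behind the grasp point.
Start: joints at [1.319, 0.423, 1.63, -0, 1.089, -0.019], TCP at [144.158, 608.131, 230.675] pointing down, gripper open.
Joint ranges: [-3, 3], [-0.9, 2.11], [0.09, 2.58], [-1.31, 4.45], [0.11, 2.69], [-2.54, 2.54]. Speed limits (rad/s): [2.39, 2.39, 3.01, 3.14, 3.14, 3.14].

### API

Orientations are given as a rotation vector (axis times angle).
In Python, from workcell import ctrl gives the robot as it stands.
- The arm moves only by the shell command python3 -m handwheel 'ROWS'. ROWS is JSON, a list of rows, each a list of 3 entries, a list of its own where there are three numbers: the turn, a rotation vector about the tool's x, y, z in rad, then the shift along the tool's x, y, z in mm, then the opening, from 0 (shut) to 1 (fully open). In form: [[[ax, ay, az], [tx, ty, tz], jaw], ...]. A call has exactly 10 rows; each row shifts and turns the pose as measured when the row begins, along the tool's axes as they then stand; what a row does not reach is not made up. A row lasts 1/12 s, in which the tool goes at most 41.7 mm and 7.16 degrees, less where a joint would pass 70% of its speed; a pose out of reach is approached as far as the arm can. A call with a gripper value outside its range is refused whole. The fingers move at their own pace and stop on an object; the grip force is fixed at half the most. Time passes only in rows, so rows that do not move let the fingers close, or fill a call up. It gives the time, the measured TCP pose, the force and the opening at its end, in the units of the state.
- ctrl.get_obs(): the state, without advancing time (a new reading comes with each control period).
- ctrl.get_image(name): name is "side" or "top" or "wrist"; returns a dict with "pixels" (384x512x3 uint8, red, green, blue), "camera_matrix" (3x3 intrinsics, pixels), "rvec" (rotation vector, rad) and "tvec" (3), from world to camera coordinates, as OpenCV has them. Camera axes: x right, y down, z forward; pixel columns grow to the right and rows downward; lengths in mm; the calibration is good to about 2 mm. A picture is of the moment at which its call begins. There is no depth.
- ctrl.close_job(): hands the job in, once; it reports no verdict.
Trained networks look in a picture, given as the dict that the camera call returned (one of the last four; its "shot" number tells which), for a name from the list of things; names that differ only in an ending like _2 or _b are one class to them, and where a whole thing is asked for, a point or a joint stands for the part that bears it (a point fixed in the world has none). Each returns a list of dicts, best first, with "score" (0 to 1); they miss things now and then, are a little off and sometimes report something else, mostly with a low value. They report only what shows in the picture. A call takes as long as a camera call. They do not tell look-alikes from the thing itself.
- ctrl.look_for(picture, query): "position" ([x, y, z] in mm, in the coordinates of the camera as it stood for that picture, good to about 4 mm: the middle of the surface that is visible of it).
- ctrl.spot_point(picture, query): "position" ([x, y, z] in mm, in the coordinates of the camera as it stood for that picture, good to about 4 mm: a listed point, or the origin of a listed thing).
The state is a dict: "t": time; "qpos": joint angles; "qvel": joint speeds; "joint_torque": joint torques, N m; "ee_pos": TCP position; "orientation": TCP orientation; "ft_force": force on the tool from outside, world axes, zero at the start; "moment": the same for the moment, N m; "width": finger opening in mm.
Only numpy, scipy, OpenCV 4.12 (cv2) and the standard library are available. Lean on these libraries where they do the work, as an engineer would, in place of code of your own. Each camera call takes 0.05 s, during which the arm holds its last target.

### The job

Fit the loose steel scraper blade into the bench scraper's bed: lay it flat on the rail with its notch over the locating pin, and slide it fully home, so that the closed end of the notch bears against the pin, feeling for it gently rather than ramming it. Then slide the keeper all the way across the blade, let go, and leave the other things on the bench as they are.

Things in the scene. Friction and masses are not known exactly. Their poses are not given: they have to be found in the camera images.
- blade: steel scraper blade, a flat plate 140 mm long (x), 40 wide (y), 5 thick (z); origin at the centre of its underside. The -x end is bevelled to a cutting edge over 10 mm; the +x end has an open notch in its middle, 9 mm wide, 24 deep. About 190 g (varies). Starts flat on the wooden rest, underside 32 mm above the table; grip it across its 40 mm width from above
- notch (a point): middle of the closed end of the blade's notch, at the blade's underside: 46 mm from the blade's origin along its +x; the notch opens towards +x. Axes as the blade's
- rest: fixed wooden rest under the blade: base 120 x 90 x 10 mm with two ribs (26 mm wide in y, tops 32 mm above the table) at x = -42 and +42 mm; the blade's long sides overhang the ribs by about 7 mm. Origin under its centre
- holder: fixed bench scraper bed, origin under its centre at table height, x along the bed. The blade lies on a rail 24 mm wide (y -12 to 12 mm), top 40 mm above the table, from x = -60 to 85 mm; beside the rail there is 30 mm of free depth down to the base plate. The notch end goes towards +x; slide the blade to +x until the notch's closed end meets the pin
- pin_slot (a point): middle of the pin's slot on the rail top, holder x = 55, y = 0, z = 40 mm; axes as the holder's. A rigid upright steel locating pin, 6 mm in diameter, 11 mm tall with tapered top, stands on the rail's centre line (y = 0) somewhere within 6 mm of this point along x (holder x = 49 to 61 mm): its exact place is not reported and must be felt for (or seen)
- lugs (a point): middle between the two side lugs, on the rail top (holder x = -45, y = 0, z = 40 mm). The lugs are 24 mm long (x), inner faces at y = -22 and +22 mm, tops 46 mm above the table; the blade lies between them with 2 mm spare each side. On the +y side narrow gibs, 52 mm tall, stand at holder x = -62 to -28, y = 26 to 92 mm
- keeper (a joint): the keeper, a steel bar 22 (x) by 60 (y) by 6 mm, sliding across the bed from the +y side at holder x = -45 mm: 0 m = drawn back clear of the blade, 0.05 m = fully across it, at its stop; it moves along the holder's -y. Friction 1.5 N, light damping, no spring: stays where left. Underside 46.8 mm above the table, 1.8 mm over a blade lying flat
- keeper_knob (a point): on the axis of the keeper's round upright knob, 12 mm below its top. The knob is 14 mm in diameter, 34 mm tall, from 53 to 87 mm above the table. It can be pinched from above or pushed
- mug: white mug, 80 mm across and 90 mm tall, a bystander to be left where it is; origin at the centre of its underside
- jar: brown glass jar with black lid, 68 mm across, 100 mm tall, a bystander to be left where it is; origin at the centre of its underside
- driver: black-handled screwdriver lying flat, a bystander to be left where it is
- tape: black roll of tape lying flat, 64 mm across, 20 mm tall, a bystander to be left where it is; origin at the centre of its underside
- parts_tray: grey divided parts tray, 110 x 160 x 30 mm, a bystander to be left where it is; origin at the centre of its underside
- dish: white plate, 120 mm across, 20 mm tall, a bystander to be left where it is; origin at the centre of its underside
- weight: small brass cylinder, 28 mm across, 30 mm tall, a bystander to be left where it is; origin at the centre of its underside
There are look-alikes about, which are no part of the job. Of the things shaped like the blade, the steel one is meant.

How it is judged:
By the outcome, as a careful person would: the job done as asked, in the order asked, and still so for the second after the job is handed in, with the robot touching nothing.
It also fails if it takes over 54 s, if anything falls off the work surface, if the arm or the gripper's body presses on something with over 40 N, if the wrist force passes 120 N, or if a joint passes its speed limit or range.

## Working session

There is one attempt and no reset: what is moved stays moved. The work goes in short steps, Python scripts to look and compute and a shell command to move; the robot and the scene stay as the last step left them, time stands still between calls to the robot, and variables do not carry over. Pictures are saved under pics/ and viewed, and the job is handed in when it is done.

```bash
mkdir -p pics; ls
python3 - <<'E'
from workcell import ctrl
import cv2,numpy as np
o=ctrl.get_obs();print({k:np.round(v,3).tolist() for k,v in o.items()})
for n in ["top","side","wrist"]:
    p=ctrl.get_image(n);cv2.imwrite(f"pics/{n}0.png",p["pixels"][:,:,::-1])
    print(n,p["camera_matrix"].tolist(),p["rvec"],p["tvec"])
    R,_=cv2.Rodrigues(np.array(p["rvec"]));t=np.array(p["tvec"]).ravel()
    for q in ["blade","notch","rest","holder","pin_slot","lugs","keeper_knob","mug","jar"]:
        for d in ctrl.spot_point(p,q)[:3]:
            print(n,q,round(d["score"],2),np.round(R.T@(np.array(d["position"])-t),1))
E
```

```text
pics
{'t': 0.0, 'qpos': [1.319, 0.424, 1.631, 0.0, 1.089, -0.019], 'qvel': [-0.003, 0.0, 0.001, -0.0, 0.0, -0.001], 'joint_torque': [0.002, -54.462, -27.367, 0.064, 0.023, -0.0], 'ee_pos': [144.01, 607.603, 229.923], 'orientation': [2.464, 1.948, -0.002], 'ft_force': [-0.261, -0.138, -0.365], 'moment': [-0.004, 0.002, -0.029], 'width': 87.752}
top [[466.37226190766603, 0.0, 259.90678901458676], [0.0, 466.37226190766603, 190.83493304076657], [0.0, 0.0, 1.0]] [ 2.16875564 -2.13225431  0.08853251] [   4.26739981  579.97062277 1253.49609949]
top blade 0.81 [ 368.5 -190.     3.6]
top blade 0.62 [ 550.6 -244.3   32.2]
top blade 0.38 [ 405.6 -406.1    1.7]
top notch 0.94 [ 404.9 -224.    -1.5]
top notch 0.62 [ 597.7 -246.4   27.9]
top rest 0.56 [ 555.5 -252.1   -3.9]
top holder 0.63 [544.1 127.3  -3. ]
top holder 0.22 [ 4.053e+02 -3.030e+01  2.000e-01]
top pin_slot 0.63 [598.2 141.9  38.3]
top lugs 0.88 [499.4 118.6  39.2]
top keeper_knob 0.51 [485.9 168.6  82.1]
top mug 0.94 [772.5  31.6  -2.4]
top jar 0.69 [404.5 -28.    1.2]
side [[368.5357067804535, 0.0, 250.37977063079853], [0.0, 368.5
[... 194 characters left out ...]
8 -251.4   27.7]
side notch 0.74 [ 602.2 -244.    33.9]
side notch 0.59 [ 400.7 -227.8   -0.6]
side rest 0.89 [ 557. -250.   -3.]
side pin_slot 0.92 [599.4 143.8  37.3]
side pin_slot 0.5 [ 403.9 -404.4   -0.9]
side lugs 0.96 [503.2 112.9  38.7]
side lugs 0.7 [774.7 -86.3  -1.6]
side keeper_knob 0.46 [482.9 169.7  72.8]
side keeper_knob 0.18 [ 405.4 -402.7   -0.6]
side mug 0.64 [770.1  28.8   2. ]
side jar 0.89 [774.2 -83.8  -2.4]
side jar 0.74 [771.8  29.5  -2.6]
side jar 0.18 [484.5 170.7  72.5]
wrist [[316.43631205121136, 0.0, 254.3108742324339], [0.0, 316.43631205121136, 196.13274362656375], [0.0, 0.0, 1.0]] [-2.27415213 -1.79667873 -0.26492361] [-624.71873695  -36.34178237  392.90371263]
```

View pics/top0.png

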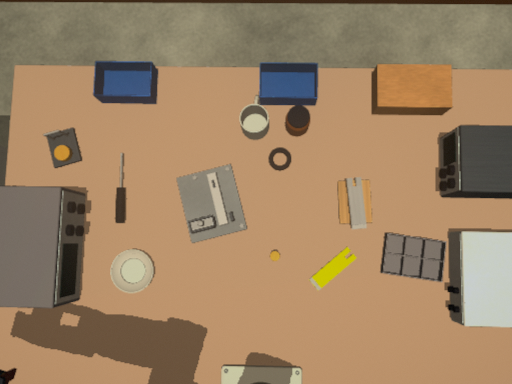

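View pics/side0.png

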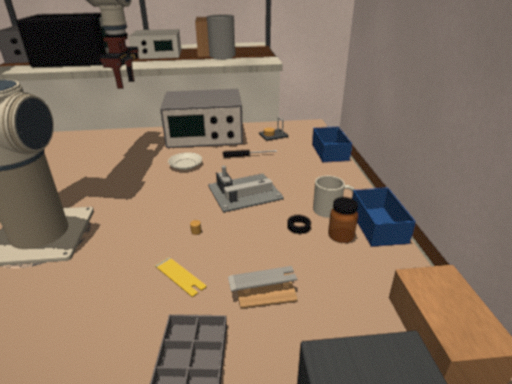

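The steel blade lies on the rest at top pixel (356,203), with its notch facing up in the image (+x). The yellow look-alike is at (333,269). The holder is at (212,203), with the keeper on its left. I'll zoom in next.

Run:
```python
import cv2,numpy as np
a=cv2.imread("pics/top0.png")
b=cv2.resize(a[165:245,315:395],None,fx=7,fy=7,interpolation=cv2.INTER_CUBIC)
c=cv2.resize(a[160:245,172:252],None,fx=7,fy=7,interpolation=cv2.INTER_CUBIC)
cv2.imwrite("pics/zb.png",b);cv2.imwrite("pics/zh.png",c)
```

```text
(no output)
```

View pics/zb.png

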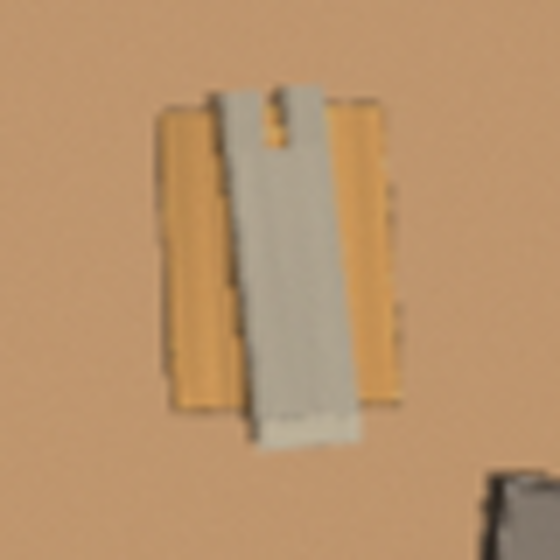

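View pics/zh.png

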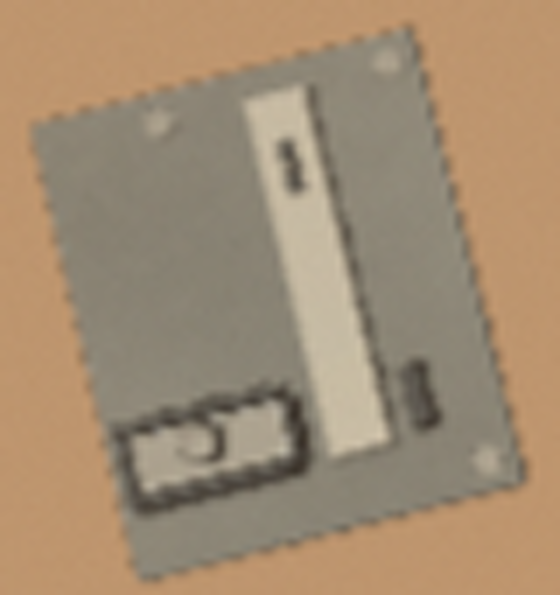

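```bash
cat > h.py <<'E'
import cv2,numpy as np
from workcell import ctrl
def cam(p):
    R,_=cv2.Rodrigues(np.array(p["rvec"],float));return np.array(p["camera_matrix"]),R,np.array(p["tvec"],float).ravel()
def back(c,uv,z):
    K,R,t=c;C=-R.T@t
    d=R.T@np.linalg.solve(K,np.array([uv[0],uv[1],1.]))
    return C+d*(z-C[2])/d[2]
def proj(c,X):
    K,R,t=c;q=K@(R@np.array(X,float)+t);return q[:2]/q[2]
def shot(n,f):
    p=ctrl.get_image(n);cv2.imwrite(f"pics/{f}.png",p["pixels"][:,:,::-1]);return p,cam(p)
def zoom(p,f,x0,x1,y0,y1,s):
    cv2.imwrite(f"pics/{f}.png",cv2.resize(p["pixels"][y0:y1,x0:x1,::-1],None,fx=s,fy=s,interpolation=cv2.INTER_CUBIC))
def obs():
    o=ctrl.get_obs();print({k:np.round(o[k],3).tolist() for k in["t","qpos","ee_pos","orientation","ft_force","width"]});return o
E
python3 - <<'E'
from h import *
import cv2
c=(np.array([[466.372,0,259.907],[0,466.372,190.835],[0,0,1]]),cv2.Rodrigues(np.array([2.16875564,-2.13225431,0.08853251]))[0],np.array([4.26739981,579.97062277,1253.49609949]))
f=lambda l,x0,y0,z:np.array([back(c,((u+.5)/7-.5+x0,(v+.5)/7-.5+y0),z) for u,v in l])
b=f([(218,96),(322,88),(258,445),(360,438)],315,165,37)
b[2:,2]=37
print(b.round(1));print("ctr",b.mean(0));d=b[:2].mean(0)-b[2:].mean(0);print(np.hypot(*d[:2]),np.arctan2(d[1],d[0]))
r=f([(243,100),(308,87),(328,462),(395,441)],172,160,40)
print(r.round(1));d=r[:2].mean(0)-r[2:].mean(0);a=np.arctan2(d[1],d[0]);print("rail ctr",r.mean(0),np.hypot(*d[:2]),a)
print("origin",r.mean(0)[:2]-12.5*np.array([np.cos(a),np.sin(a)]))
bp=f([(33,123),(410,27),(525,482),(143,580)],172,160,10)
print(bp.round(1),bp.mean(0))
d=bp[:2].mean(0)-bp[2:].mean(0);print("base",np.arctan2(d[1],d[0]))
print("pin",f([(290,165)],172,160,46))
E
```

```text
[[ 617.5 -220.7   37. ]
 [ 621.3 -261.2   37. ]
 [ 481.5 -235.8   37. ]
 [ 484.9 -275.1   37. ]]
ctr [ 551.29286513 -248.18990699   37.        ]
137.01265981319577 0.10614406015624464
[[623.8 162.8  40. ]
 [629.4 137.3  40. ]
 [482.  125.2  40. ]
 [490.6  99.2  40. ]]
rail ctr [556.4604657  131.13240129  40.        ] 145.32376534278785 0.2634716136105701
origin [544.3918198  127.87697718]
[[617.6 252.1  10. ]
 [659.  100.5  10. ]
 [476.5  49.9  10. ]
 [435.  201.1  10. ]] [547.02495526 150.90781099  10.        ]
base 0.2711881811794179
pin [[597.52452194 142.68184317  46.        ]]
```

```bash
cat >> h.py <<'E'
def delta(x,y,z,yaw):
    o=obs();R,_=cv2.Rodrigues(np.array(o["orientation"],float))
    d=R.T@(np.array([x,y,z])-o["ee_pos"])
    Rt=np.array([[np.cos(yaw),np.sin(yaw),0],[np.sin(yaw),-np.cos(yaw),0],[0,0,-1.]])
    r,_=cv2.Rodrigues(R.T@Rt)
    print("shift",d.round(2),"turn",r.ravel().round(4));
E
python3 -m handwheel '[[[0,0,-0.115],[-31,25,0],1],[[0,0,-0.115],[-33,21,0],1],[[0,0,-0.115],[-36,17,0],1],[[0,0,0],[-38,13,0],1],[[0,0,0],[-38,13,0],1],[[0,0,0],[-38,13,0],1],[[0,0,0],[-38,13,0],1],[[0,0,0],[-38,13,0],1],[[0,0,0],[-38,13,0],1],[[0,0,0],[-38,13,0],1]]'
python3 -c "
from h import *
delta(551.3,-248.2,110,1.677)"
```

```text
t: 2.33
ee_pos: [322.8, 242.8, 229.7]
orientation: [-2.058, -2.371, -0.013]
ft_force: [1.2, 0.6, 0.2]
width: 88.2
{'t': 2.333, 'qpos': [0.612, 0.087, 2.096, 0.005, 0.951, -1.102], 'ee_pos': [322.762, 242.831, 229.671], 'orientation': [-2.058, -2.371, -0.013], 'ft_force': [1.185, 0.62, 0.156], 'width': 88.202}
shift [-519.13  156.67  116.7 ] turn [ 0.0046 -0.0072  0.0349]
```

```bash
python3 -m handwheel '[[[0,0,0.03],[-37,16,0],1],[[0,0,0],[-38,13,0],1],[[0,0,0],[-38,13,0],1],[[0,0,0],[-38,13,0],1],[[0,0,0],[-38,12,0],1],[[0,0,0],[-38,12,0],1],[[0,0,0],[-38,12,0],1],[[0,0,0],[-38,11,0],1],[[0,0,0],[-38,11,0],1],[[0,0,0],[-38,11,0],1]]'
python3 -c "
from h import *
delta(551.3,-248.2,110,1.677)"
```

```text
t: 3.17
ee_pos: [493.4, -137.4, 231.4]
orientation: [2.095, 2.336, 0.026]
ft_force: [-0.2, 0.7, -0.1]
width: 87.8
{'t': 3.167, 'qpos': [-0.303, 0.252, 1.883, 0.016, 0.996, -1.991], 'ee_pos': [493.443, -137.424, 231.445], 'orientation': [2.095, 2.336, 0.026], 'ft_force': [-0.172, 0.737, -0.129], 'width': 87.796}
shift [-117.37   43.67  121.18] turn [ 0.0149 -0.0079  0.0027]
```

```bash
python3 -m handwheel '[[[0.01,-0.008,0],[-35,13,15],1],[[0.005,0,0],[-35,13,15],1],[[0,0,0],[-33,12,18],1],[[0,0,0],[-14,6,25],1],[[0,0,0],[0,0,25],1],[[0,0,0],[0,0,15],1],[[0,0,0],[0,0,8],1],[[0,0,0],[0,0,0],1],[[0,0,0],[0,0,0],1],[[0,0,0],[0,0,0],1]]'
python3 -c "
from h import *
delta(551.3,-248.2,110,1.677)
p,c=shot('wrist','w1')
print(c)
for q in ['blade','notch']:
  for d in ctrl.spot_point(p,q)[:2]: print(q,d['score'],c[1].T@(np.array(d['position'])-c[2]))
"
```

```text
t: 4.0
ee_pos: [557.0, -265.5, 108.6]
orientation: [2.102, 2.32, 0.003]
ft_force: [-0.1, 0.2, -0.2]
width: 87.8
{'t': 4.0, 'qpos': [-0.464, 0.563, 1.729, -0.001, 0.838, -2.132], 'ee_pos': [556.95, -265.456, 108.558], 'orientation': [2.102, 2.32, 0.003], 'ft_force': [-0.131, 0.16, -0.245], 'width': 87.805}
shift [17.72 -3.91 -1.6 ] turn [ 0.009   0.0068 -0.0074]
(array([[316.43631205,   0.        , 254.31087423],
       [  0.        , 316.43631205, 196.13274363],
       [  0.        ,   0.        ,   1.        ]]), array([[-0.09778991,  0.99517549, -0.00792919],
       [ 0.94967227,  0.09569508,  0.29827007],
       [ 0.29758985,  0.02163767, -0.95444858]]), array([ 319.91533216, -505.65520615,  114.87195862]))
blade 0.8 [ 554.58198841 -248.7066485    34.81433995]
notch 0.69 [ 600.67866036 -243.89790763   32.00848073]
```

View pics/w1.png

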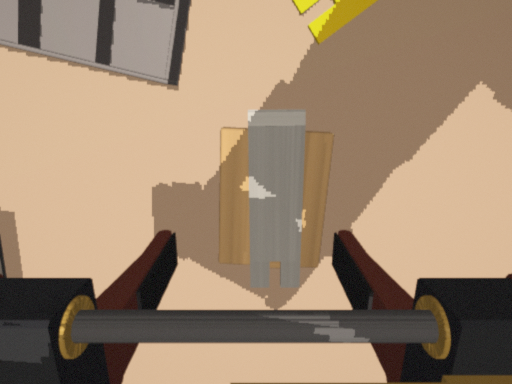

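The wrist view shows the steel blade at about (277,198) with its notch at (275,275), between the open fingers. I'll work out its pose precisely from the edges.

Run:
```python
from h import *
p,c=shot('wrist','w2')
zoom(p,'w2z',210,340,95,300,3.7)
for uv,z in [((249,111),34),((305,111),34),((250,287),37),((299,287),37)]: print(back(c,uv,z).round(1))
```

```text
[ 487.6 -277.3   34. ]
[ 483.8 -238.3   34. ]
[ 627.2 -263.4   37. ]
[ 623.  -223.3   37. ]
```

View pics/w2z.png

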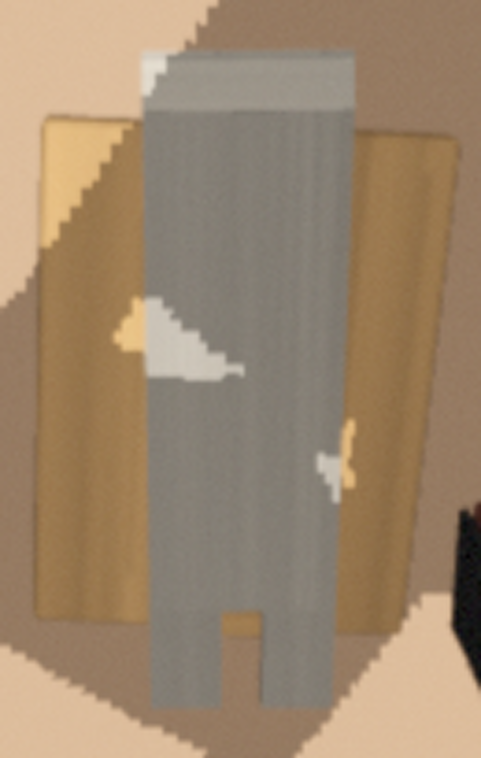

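```bash
python3 -c "
from h import *
delta(554.5,-250,24,1.674)"
```

```text
{'t': 4.2, 'qpos': [-0.464, 0.562, 1.729, -0.001, 0.838, -2.132], 'ee_pos': [557.439, -265.658, 109.177], 'orientation': [2.1, 2.319, 0.004], 'ft_force': [0.018, 0.562, 0.316], 'width': 87.781}
shift [16.52 -2.26 85.03] turn [ 0.0104  0.0077 -0.0043]
```

```bash
python3 -m handwheel '[[[0.008,0.006,-0.003],[9,-1,0],1],[[0,0,0],[7.5,-1,10],1],[[0,0,0],[0,0,10],1],[[0,0,0],[0,0,5],1],[[0,0,0],[0,0,0],1],[[0,0,0],[0,0,0],1],[[0,0,0],[0,0,0],1],[[0,0,0],[0,0,0],1],[[0,0,0],[0,0,0],1],[[0,0,0],[0,0,0],1]]'
python3 -c "
from h import *
delta(554.5,-250,24,1.674)"
```

```text
t: 5.03
ee_pos: [554.1, -247.2, 82.8]
orientation: [2.101, 2.331, 0.002]
ft_force: [-0.5, 0.3, -0.6]
width: 87.6
{'t': 5.033, 'qpos': [-0.439, 0.592, 1.756, -0.0, 0.79, -2.113], 'ee_pos': [554.116, -247.177, 82.838], 'orientation': [2.101, 2.331, 0.002], 'ft_force': [-0.547, 0.318, -0.607], 'width': 87.643}
shift [-2.72 -0.1  58.84] turn [0.0032 0.0021 0.0003]
```

```bash
python3 -m handwheel '[[[0.003,0.002,0],[-2.5,0,10],1],[[0,0,0],[0,0,15],1],[[0,0,0],[0,0,15],1],[[0,0,0],[0,0,10],1],[[0,0,0],[0,0,5],1],[[0,0,0],[0,0,0],1],[[0,0,0],[0,0,0],1],[[0,0,0],[0,0,0],1],[[0,0,0],[0,0,0],1],[[0,0,0],[0,0,0],1]]'
python3 -c "
from h import *
delta(554.5,-250,24,1.674)
p,c=shot('wrist','w3')
"
```

```text
t: 5.87
ee_pos: [556.3, -252.0, 25.6]
orientation: [2.102, 2.33, 0.002]
ft_force: [-0.0, -0.5, -0.7]
width: 88.0
{'t': 5.867, 'qpos': [-0.445, 0.686, 1.757, -0.0, 0.695, -2.118], 'ee_pos': [556.271, -252.014, 25.55], 'orientation': [2.102, 2.33, 0.002], 'ft_force': [-0.018, -0.526, -0.748], 'width': 88.037}
shift [ 2.19 -1.56  1.54] turn [ 0.0033  0.0021 -0.0005]
```

View pics/w3.png

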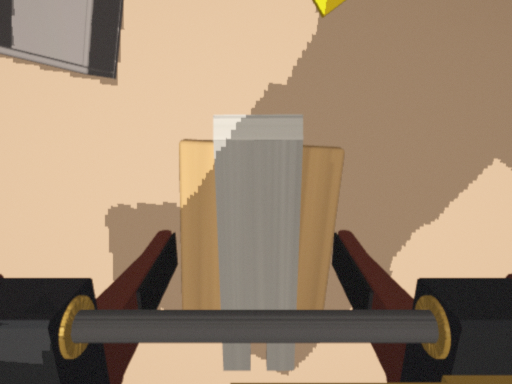

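```bash
python3 -m handwheel '[[[0.002,0.001,0],[1.8,-1,1],1],[[0,0,0],[0,0,0],1],[[0,0,0],[0,0,0],0.5],[[0,0,0],[0,0,0],0.4],[[0,0,0],[0,0,0],0.3],[[0,0,0],[0,0,0],0.3],[[0,0,0],[0,0,0],0.3],[[0,0,0],[0,0,0],0.3],[[0,0,0],[0,0,0],0.3],[[0,0,0],[0,0,0],0.3]]'
python3 -c "
from h import *
delta(554.5,-250,24,1.674)
"
```

```text
t: 6.75
ee_pos: [555.9, -250.4, 26.1]
orientation: [2.101, 2.33, 0.002]
ft_force: [-0.4, -0.5, 0.7]
width: 39.4
{'t': 6.75, 'qpos': [-0.443, 0.684, 1.759, -0.0, 0.694, -2.116], 'ee_pos': [555.925, -250.439, 26.085], 'orientation': [2.101, 2.33, 0.002], 'ft_force': [-0.363, -0.45, 0.697], 'width': 39.402}
shift [ 0.59 -1.38  2.08] turn [ 0.0035  0.0024 -0.0003]
```

Gripped at 39.4 mm width. Next I lift and travel.

```bash
python3 -m handwheel '[[[0,0,0],[0,0,0],0.3],[[0,0,0],[0,0,-5],0.3],[[0,0,0],[0,0,-15],0.3],[[0,0,0],[0,0,-20],0.3],[[0,0,0],[0,0,-20],0.3],[[0,0,0],[0,0,-20],0.3],[[0,0,0],[0,0,-20],0.3],[[0,0,0],[0,0,-10],0.3],[[0,0,0],[0,0,0],0.3],[[0,0,0],[0,0,0],0.3]]'
python3 -c "
from h import *
delta(550,131,140,1.838)
p,c=shot('wrist','w4');zoom(p,'w4z',180,340,95,384,2)
"
```

```text
t: 7.58
ee_pos: [552.3, -248.8, 138.7]
orientation: [-2.102, -2.33, 0.002]
ft_force: [-0.3, 1.2, -2.7]
width: 39.4
{'t': 7.583, 'qpos': [-0.443, 0.512, 1.731, -0.0, 0.902, -2.116], 'ee_pos': [552.255, -248.792, 138.714], 'orientation': [-2.102, -2.33, 0.002], 'ft_force': [-0.303, 1.191, -2.653], 'width': 39.448}
shift [378.02  36.7   -0.67] turn [-0.0036 -0.0023 -0.1645]
```

View pics/w4.png

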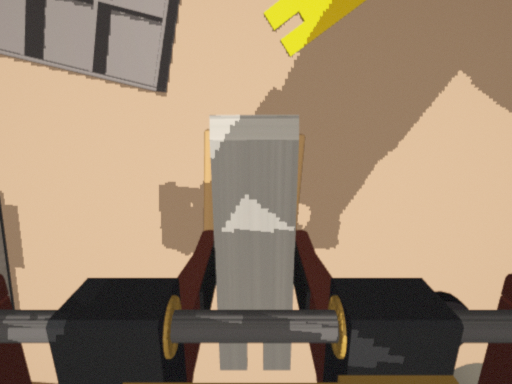

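```bash
python3 - <<'E'
from h import *
o=ctrl.get_obs();p,c=shot('wrist','w5')
R,_=cv2.Rodrigues(np.array(o["orientation"],float))
for uv,dz in [((210,117),8),((299,117),8),((213,140),11),((298,140),11),((219,370),11),((291,370),11),((248,370),11),((265,370),11)]:
    X=back(c,uv,o["ee_pos"][2]+dz);print(uv,(R.T@(X-o["ee_pos"])).round(1))
print((R.T@(-c[1].T@c[2]-o["ee_pos"])).round(2),(c[1]@R).round(4))
E
python3 -m handwheel '[[[0,0,0],[15,1.5,0],0.3],[[0,0,0],[30,3,0],0.3],[[0,0,0],[38,4,0],0.3],[[0,0,-0.08],[38,4,0],0.3],[[0,0,-0.08],[38,4,0],0.3],[[0,0,0],[37,-2,0],0.3],[[0,0,0],[37,-2,0],0.3],[[0,0,0],[37,-2,0],0.3],[[0,0,0],[30,-2,0],0.3],[[0,0,0],[15,-2,0],0.3]]'
python3 -c "
from h import *
delta(550,131,140,1.838)
"
```

```text
(210, 117) [-20.4 -71.4  -7.8]
(299, 117) [ 19.9 -71.4  -7.7]
(213, 140) [-19.  -61.4 -10.8]
(298, 140) [ 19.4 -61.4 -10.7]
(219, 370) [-20.6  68.4 -11.3]
(291, 370) [ 20.5  68.5 -11.2]
(248, 370) [ -4.   68.5 -11.3]
(265, 370) [  5.6  68.5 -11.3]
[  -0.16  -78.59 -155.19] [[ 1.000e+00  9.000e-04  1.100e-03]
 [-5.000e-04  9.571e-01 -2.896e-01]
 [-1.300e-03  2.896e-01  9.571e-01]]
t: 8.52
ee_pos: [489.1, 73.8, 127.9]
orientation: [-1.9, -2.477, 0.015]
ft_force: [-0.8, -0.4, -2.3]
width: 39.7
{'t': 8.517, 'qpos': [0.121, 0.398, 1.972, 0.01, 0.791, -1.719], 'ee_pos': [489.079, 73.821, 127.921], 'orientation': [-1.9, -2.477, 0.015], 'ft_force': [-0.84, -0.405, -2.298], 'width': 39.651}
shift [ 39.56  73.41 -13.12] turn [-0.0195 -0.0099 -0.0051]
```

Run:
```python
from h import *
p,c=shot('wrist','w6')
for q in ['pin_slot','lugs','keeper_knob','holder']:
  for d in ctrl.spot_point(p,q)[:2]: print(q,d['score'],c[1].T@(np.array(d['position'])-c[2]))
```

```text
pin_slot 0.67 [601.55190714 137.64872141  38.31749119]
lugs 0.86 [499.27517004 118.606286    37.47802602]
keeper_knob 0.55 [488.49496383 170.121134    77.18920315]
```

View pics/w6.png

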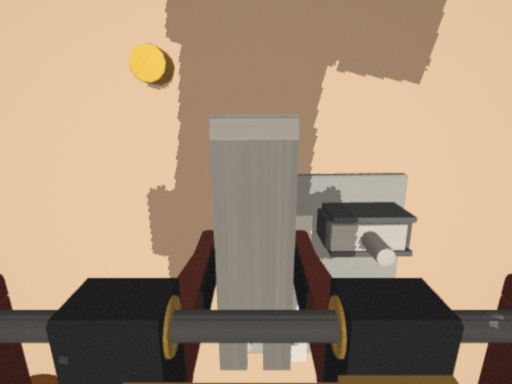

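```bash
python3 -m handwheel '[[[-0.01,-0.01,-0.005],[-1,15,-3],0.3],[[-0.01,0,0],[-2,25,-3],0.3],[[0,0,0],[-2,30,-3],0.3],[[0,0,0],[-2,30,-3],0.3],[[0,0,0],[-2,25,0],0.3],[[0,0,0],[-1,15,0],0.3],[[0,0,0],[-1,5,0],0.3],[[0,0,0],[0,0,0],0.3],[[0,0,0],[0,0,0],0.3],[[0,0,0],[0,0,0],0.3]]'
python3 - <<'E'
from h import *
delta(640,102,140,1.838)
p,c=shot('wrist','w7')
for q in ['pin_slot','lugs','keeper_knob','holder']:
  for d in ctrl.spot_point(p,q)[:1]: print(q,d['score'],c[1].T@(np.array(d['position'])-c[2]))
E
```

```text
t: 9.6
ee_pos: [640.1, 85.0, 135.7]
orientation: [-1.928, -2.479, 0.007]
ft_force: [0.6, -0.3, -2.1]
width: 39.7
{'t': 9.6, 'qpos': [0.115, 0.567, 1.639, -0.003, 0.939, -1.703], 'ee_pos': [640.061, 84.965, 135.72], 'orientation': [-1.928, -2.479, 0.007], 'ft_force': [0.624, -0.307, -2.126], 'width': 39.688}
shift [16.52  4.11 -4.33] turn [-0.0039  0.0018 -0.0187]
pin_slot 0.88 [602.38168399 138.69541919  39.76471813]
lugs 0.8 [498.80089687 114.15738364  38.7086167 ]
keeper_knob 0.97 [485.23793309 168.28488984  72.80552397]
holder 0.74 [544.75828606 122.25129078  -0.83410761]
```

View pics/w7.png

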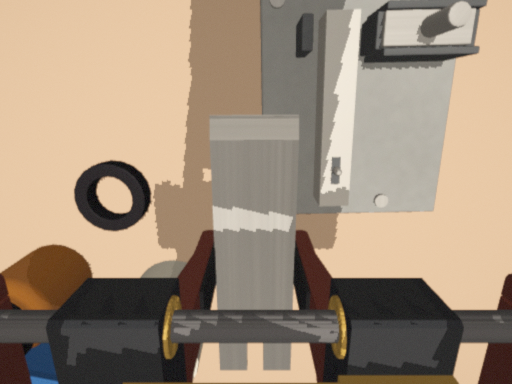

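The wrist view shows the rail from (342,12) to (335,205), with the pin in its dark slot at about (336,170). I'll zoom and measure.

Run:
```python
from h import *
p=cv2.imread('pics/w7.png')
cv2.imwrite('pics/w7z.png',cv2.resize(p[0:215,290:390],None,fx=2.75,fy=2.75,interpolation=cv2.INTER_CUBIC))
cv2.imwrite('pics/w7y.png',cv2.resize(p[145:215,305:365],None,fx=8,fy=8,interpolation=cv2.INTER_CUBIC))
```

```text
(no output)
```

View pics/w7z.png

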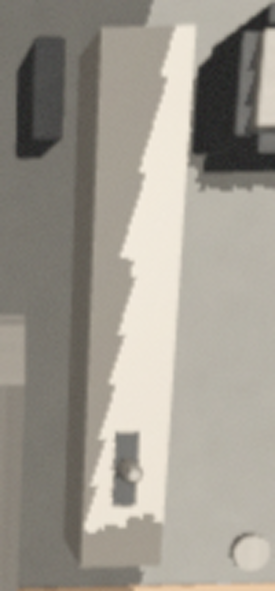

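View pics/w7y.png

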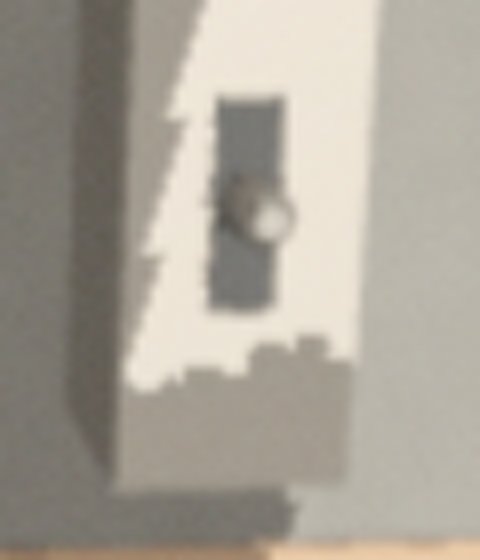

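Run:
```python
from h import *
o=ctrl.get_obs();p,c=shot('wrist','w8')
f=lambda l,s,x0,y0,z:np.array([back(c,((u+.5)/s-.5+x0,(v+.5)/s-.5+y0),z) for u,v in l])
r=f([(102,28),(194,24),(80,565),(160,565)],2.75,290,0,40)
d=r[2:].mean(0)-r[:2].mean(0);a=np.arctan2(d[1],d[0]);print(r.round(1),np.hypot(*d[:2]),np.hypot(*(r[0]-r[1])),np.hypot(*(r[2]-r[3])),'yaw',a)
a2=np.arctan2(r[2,1]-r[0,1],r[2,0]-r[0,0]);a3=np.arctan2(r[3,1]-r[1,1],r[3,0]-r[1,0]);print(a2,a3)
u=np.array([np.cos(a),np.sin(a),0]);v=np.array([-u[1],u[0],0])
org=r.mean(0)-12.5*u;print('origin',org)
s=f([(217,98),(285,98),(208,310),(275,310)],8,305,145,40);print('slot holder',[( (x-org)@u,(x-org)@v) for x in s],s.mean(0))
for z,uv in [(40,(240,214)),(51,(272,217))]:
  x=f([uv],8,305,145,z)[0];print('pin',z,x.round(1),(x-org)@u,(x-org)@v)
print(o['ee_pos'],o['orientation'])
```

```text
Traceback (most recent call last):
TypeError: return arrays must be of ArrayType
```

Run:
```python
from h import *
o=ctrl.get_obs();p,c=shot('wrist','w8')
f=lambda l,s,x0,y0,z:np.array([back(c,((u+.5)/s-.5+x0,(v+.5)/s-.5+y0),z) for u,v in l])
r=f([(102,28),(194,24),(80,565),(160,565)],2.75,290,0,40)
d=r[2:].mean(0)-r[:2].mean(0);a=np.arctan2(d[1],d[0]);print(r.round(1),np.linalg.norm(d),np.linalg.norm(r[0]-r[1]),np.linalg.norm(r[2]-r[3]),'yaw',a)
a2=np.arctan2(r[2,1]-r[0,1],r[2,0]-r[0,0]);a3=np.arctan2(r[3,1]-r[1,1],r[3,0]-r[1,0]);print(a2,a3)
u=np.array([np.cos(a),np.sin(a),0]);v=np.array([-u[1],u[0],0])
org=r.mean(0)-12.5*u;print('origin',org)
s=f([(217,98),(285,98),(208,310),(275,310)],8,305,145,40);print('slot holder',[( (x-org)@u,(x-org)@v) for x in s],s.mean(0))
for z,uv in [(40,(240,214)),(51,(272,217))]:
  x=f([uv],8,305,145,z)[0];print('pin',z,x.round(1),(x-org)@u,(x-org)@v)
print(o['ee_pos'],o['orientation'])
```

```text
[[492.5 100.1  40. ]
 [485.9 122.7  40. ]
 [632.5 138.6  40. ]
 [626.5 162.2  40. ]] 145.55161302874336 23.515098430009093 24.33290007120421 yaw 0.2711263297314469
0.2683177424062872 0.2739178809147293
origin [547.29748548 127.55963672  40.        ]
slot holder [(np.float64(44.47986056564749), np.float64(-3.3066087703696603)), (np.float64(44.628335472966), np.float64(3.487955872063811)), (np.float64(66.3596437964828), np.float64(-3.1835530457318253)), (np.float64(66.5077329013544), np.float64(3.6770331931840516))] [600.71899632 142.58437704  40.        ]
pin 40 [601.7 142.3  40. ] 56.38030331904985 -0.4122419608523753
pin 51 [599.6 142.1  51. ] 54.30634438568593 -0.05318117260470068
[640.65002803  85.88088025 136.42161226] [ 1.92755908  2.48066766 -0.00501029]
```

Run:
```python
from h import *
delta(544.9,126.9,100,1.841)
```

```text
{'t': 9.95, 'qpos': [0.116, 0.566, 1.638, -0.003, 0.939, -1.703], 'ee_pos': [640.767, 85.95, 136.425], 'orientation': [1.927, 2.481, -0.005], 'ft_force': [0.235, 0.165, -2.495], 'width': 39.338}
shift [ 63.44 -82.69  36.49] turn [-0.0024  0.002  -0.0205]
```

```bash
python3 -m handwheel '[[[-0.002,0.002,-0.02],[9,-11,0],0.3],[[0,0,0],[16,-20,3],0.3],[[0,0,0],[16,-20,5],0.3],[[0,0,0],[13,-18,8],0.3],[[0,0,0],[6,-9,8],0.3],[[0,0,0],[2,-2,5],0.3],[[0,0,0],[0,0,2],0.3],[[0,0,0],[0,0,0],0.3],[[0,0,0],[0,0,0],0.3],[[0,0,0],[0,0,0],0.3]]'
python3 -c "
from h import *
delta(544.9,126.9,60,1.841)"
```

```text
t: 10.78
ee_pos: [547.2, 126.4, 106.9]
orientation: [1.897, 2.497, 0.008]
ft_force: [-0.2, 0.8, -1.3]
width: 39.5
{'t': 10.783, 'qpos': [0.206, 0.502, 1.854, -0.001, 0.778, -1.635], 'ee_pos': [547.207, 126.438, 106.876], 'orientation': [1.897, 2.497, 0.008], 'ft_force': [-0.245, 0.819, -1.33], 'width': 39.468}
shift [ 1.12 -2.45 46.86] turn [0.0076 0.0012 0.0012]
```

```bash
python3 -m handwheel '[[[0.007,0.001,0],[1,-2,8],0.3],[[0,0,0],[0,0,12],0.3],[[0,0,0],[0,0,12],0.3],[[0,0,0],[0,0,8],0.3],[[0,0,0],[0,0,3],0.3],[[0,0,0],[0,0,0],0.3],[[0,0,0],[0,0,0],0.3],[[0,0,0],[0,0,0],0.3],[[0,0,0],[0,0,0],0.3],[[0,0,0],[0,0,0],0.3]]'
python3 -c "
from h import *
delta(544.9,126.9,48,1.841)
p,c=shot('wrist','w9')
p,c=shot('top','t9');zoom(p,'t9z',160,270,150,250,6)
p,c=shot('side','s9');zoom(p,'s9z',190,310,140,230,6)"
```

```text
t: 11.62
ee_pos: [547.3, 126.0, 58.7]
orientation: [1.902, 2.499, 0.001]
ft_force: [-0.2, -0.2, -1.4]
width: 39.5
{'t': 11.617, 'qpos': [0.205, 0.583, 1.863, -0.0, 0.694, -1.635], 'ee_pos': [547.321, 126.0, 58.669], 'orientation': [1.902, 2.499, 0.001], 'ft_force': [-0.157, -0.233, -1.441], 'width': 39.542}
shift [ 1.52 -2.1  10.67] turn [ 0.0008  0.0003 -0.0007]
```

View pics/w9.png

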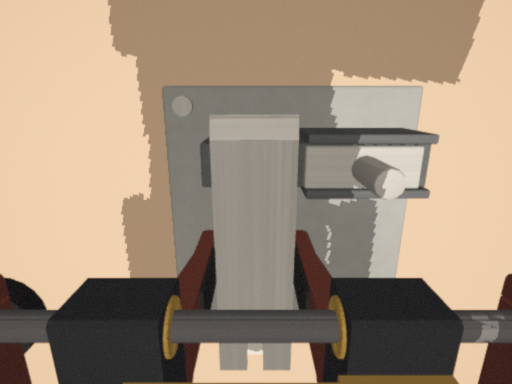

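View pics/t9z.png

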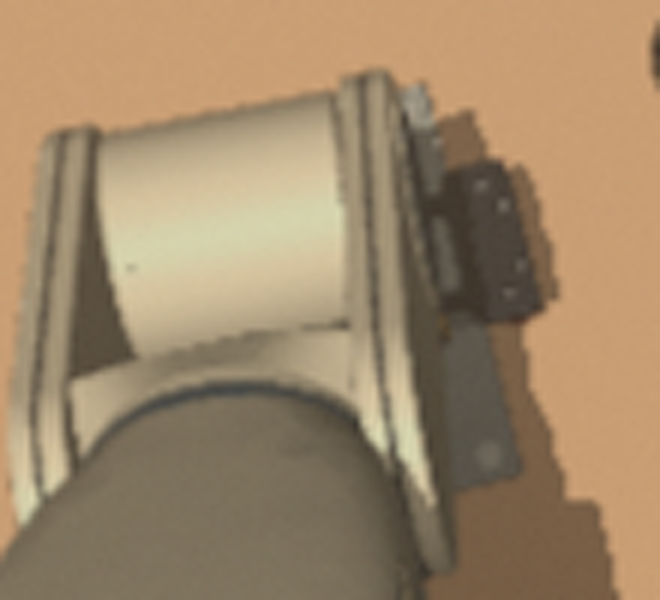

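View pics/s9z.png

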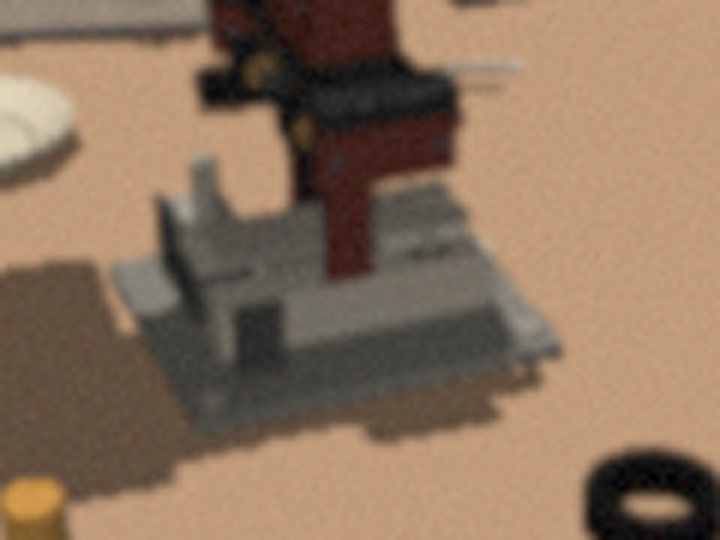

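```bash
python3 -c "
from h import *
o=ctrl.get_obs();p,c=shot('wrist','w10');zoom(p,'w10z',190,320,110,210,6)
R,_=cv2.Rodrigues(np.array(o['orientation'],float))
for uv,z in [((299,135),52),((300,192),52),((300,145),46.8),((300,185),52.8),((165,86),10),((421,86),10)]: print(uv,(R.T@(back(c,uv,z)-o['ee_pos'])).round(1))"
```

```text
(299, 135) [ 22.  -61.9   6.7]
(300, 192) [ 23.7 -31.9   6.7]
(300, 145) [ 23.5 -56.2  11.9]
(300, 185) [ 23.5 -36.    5.9]
(165, 86) [-55.  -87.1  48.7]
(421, 86) [100.9 -87.   48.7]
```

View pics/w10z.png

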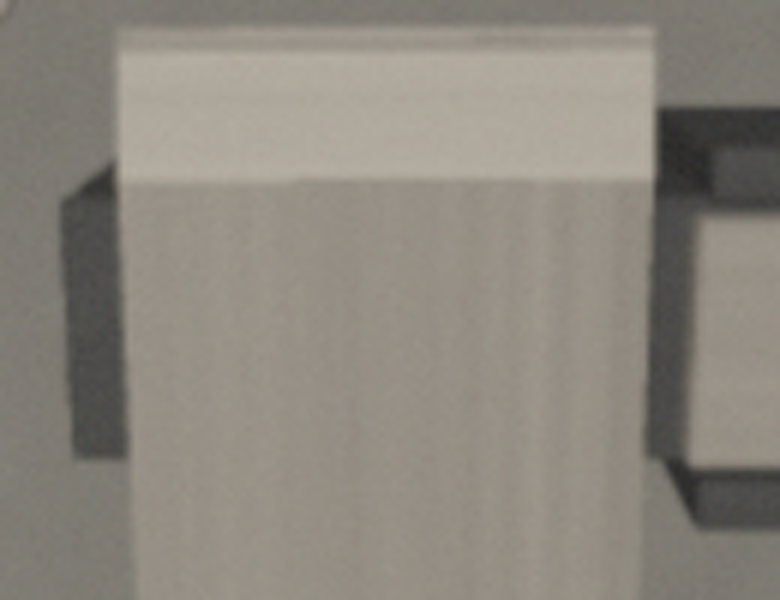

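```bash
python3 -m handwheel '[[[0,0,0],[0.7,-1.5,0],0.3],[[0,0,0],[0.3,-0.8,0],0.3],[[0,0,0],[0,0,3],0.3],[[0,0,0],[0,0,4],0.3],[[0,0,0],[0,0,2],0.3],[[0,0,0],[0,0,1],0.3],[[0,0,0],[0,0,0],0.3],[[0,0,0],[0,0,0],0.3],[[0,0,0],[0,0,0],0.3],[[0,0,0],[0,0,0],0.3]]'
python3 -c "
from h import *
delta(544.9,126.9,34,1.841)"
```

```text
t: 12.65
ee_pos: [544.6, 126.4, 47.8]
orientation: [1.902, 2.499, 0.001]
ft_force: [-0.2, -0.5, -3.0]
width: 39.4
{'t': 12.65, 'qpos': [0.207, 0.599, 1.871, -0.0, 0.67, -1.633], 'ee_pos': [544.616, 126.439, 47.784], 'orientation': [1.902, 2.499, 0.001], 'ft_force': [-0.19, -0.465, -3.03], 'width': 39.358}
shift [ 0.37  0.38 13.78] turn [ 0.0012  0.0003 -0.0007]
```

```bash
python3 -m handwheel '[[[0.001,0,0],[0.3,0,2],0.3],[[0,0,0],[0,0,2],0.3],[[0,0,0],[0,0,2],0.3],[[0,0,0],[0,0,2],0.3],[[0,0,0],[0,0,1],0.3],[[0,0,0],[0,0,1],0.3],[[0,0,0],[0,0,0],0.3],[[0,0,0],[0,0,0],0.3],[[0,0,0],[0,0,0],0.3],[[0,0,0],[0,0,0],0.3]]'
python3 -c "
from h import *
delta(544.9,126.9,34,1.841)"
```

```text
t: 13.48
ee_pos: [544.7, 126.8, 36.8]
orientation: [1.902, 2.499, 0.0]
ft_force: [0.5, -0.3, -2.1]
width: 39.1
{'t': 13.483, 'qpos': [0.208, 0.619, 1.871, -0.001, 0.651, -1.632], 'ee_pos': [544.708, 126.805, 36.759], 'orientation': [1.902, 2.499, 0.0], 'ft_force': [0.496, -0.312, -2.108], 'width': 39.128}
shift [0.04 0.21 2.76] turn [ 0.0004  0.0003 -0.0006]
```

No contact yet, so I'll feel downwards in small steps.

```bash
python3 -m handwheel '[[[0,0,0],[0,0,0.7],0.3],[[0,0,0],[0,0,0.5],0.3],[[0,0,0],[0,0,0.5],0.3],[[0,0,0],[0,0,0.4],0.3],[[0,0,0],[0,0,0],0.3],[[0,0,0],[0,0,0],0.3],[[0,0,0],[0,0,0],0.3],[[0,0,0],[0,0,0],0.3],[[0,0,0],[0,0,0],0.3],[[0,0,0],[0,0,0],0.3]]'
python3 -c "
from h import *
delta(544.9,126.9,34,1.841)
p,c=shot('side','s11');zoom(p,'s11z',190,310,140,230,6)"
```

```text
t: 14.32
ee_pos: [544.9, 126.9, 34.7]
orientation: [1.902, 2.499, 0.001]
ft_force: [0.9, 0.3, -1.6]
width: 39.8
{'t': 14.317, 'qpos': [0.208, 0.623, 1.871, -0.001, 0.647, -1.632], 'ee_pos': [544.929, 126.85, 34.737], 'orientation': [1.902, 2.499, 0.001], 'ft_force': [0.934, 0.315, -1.551], 'width': 39.752}
shift [ 0.06 -0.01  0.74] turn [ 0.001   0.0004 -0.0006]
```

View pics/s11z.png

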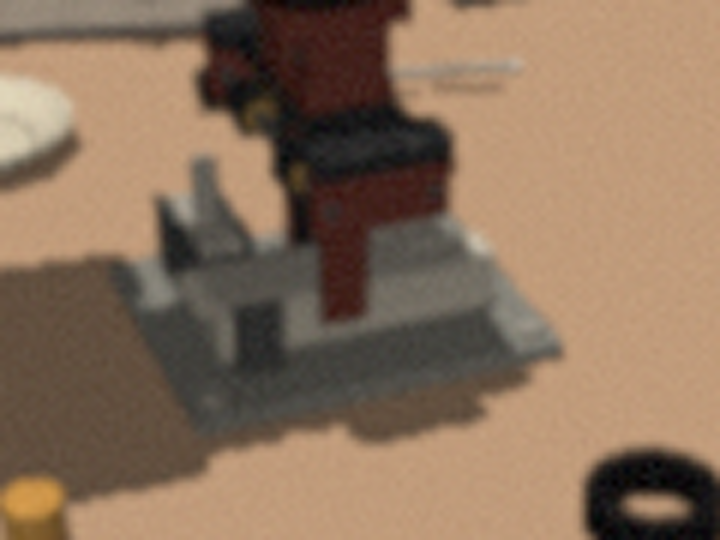

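```bash
python3 -m handwheel '[[[0,0,0],[0,0,0.4],0.3],[[0,0,0],[0,0,0.4],0.3],[[0,0,0],[0,0,0.4],0.3],[[0,0,0],[0,0,0.4],0.3],[[0,0,0],[0,0,0.4],0.3],[[0,0,0],[0,0,0.4],0.3],[[0,0,0],[0,0,0.4],0.3],[[0,0,0],[0,0,0.4],0.3],[[0,0,0],[0,0,0.4],0.3],[[0,0,0],[0,0,0.4],0.3]]'
python3 -c "
from h import *
delta(544.9,126.9,34,1.841)"
```

```text
t: 15.2
ee_pos: [545.0, 126.8, 34.1]
orientation: [1.902, 2.499, 0.001]
ft_force: [-2.0, -0.5, 6.1]
width: 39.5
{'t': 15.2, 'qpos': [0.208, 0.624, 1.872, -0.001, 0.645, -1.632], 'ee_pos': [545.045, 126.849, 34.065], 'orientation': [1.902, 2.499, 0.001], 'ft_force': [-2.031, -0.539, 6.118], 'width': 39.461}
shift [ 0.09 -0.13  0.07] turn [ 0.0015  0.0005 -0.0005]
```

```bash
python3 -m handwheel '[[[0,0,0],[0,0.5,-0.2],0.3],[[0,0,0],[0,0.7,0],0.3],[[0,0,0],[0,0.7,0],0.3],[[0,0,0],[0,0.7,0],0.3],[[0,0,0],[0,0.7,0],0.3],[[0,0,0],[0,0.7,0],0.3],[[0,0,0],[0,0.7,0],0.3],[[0,0,0],[0,0.6,0],0.3],[[0,0,0],[0,0.6,0],0.3],[[0,0,0],[0,0.6,0],0.3]]'
cat > s.py <<'E'
from h import *
o=obs();u=np.array([.9638,.2667,0]);v=np.array([-u[1],u[0],0]);org=np.array([547.3,127.6,0])
e=o["ee_pos"]-org;F=o["ft_force"]
print("holder xy",e@u,e@v,"z",e[2],"F u,v,z",F@u,F@v,F[2],"M",np.round(o["moment"],2))
E
python3 s.py
```

```text
t: 16.03
ee_pos: [546.5, 127.3, 34.1]
orientation: [-1.899, -2.496, 0.012]
ft_force: [-5.4, -1.5, 5.7]
width: 39.4
{'t': 16.033, 'qpos': [0.208, 0.628, 1.86, -0.001, 0.663, -1.631], 'ee_pos': [546.528, 127.263, 34.055], 'orientation': [-1.899, -2.496, 0.012], 'ft_force': [-5.355, -1.495, 5.662], 'width': 39.45}
holder xy -0.8339417026057995 -0.1184199120904316 z 34.054680616271895 F u,v,z -5.56012630350723 -0.013099092229204468 5.661869641988403 M [-0.23  0.66  0.01]
```

```bash
python3 -c "
from h import *
delta(544.9,126.9,34.3,1.841)"; python3 -m handwheel '[[[0,0,0],[0,0,-0.3],0.3],[[0,0,0],[0,0,-0.3],0.3],[[0,0,0],[0,0,0],0.3],[[0,0,0],[0,0,0],0.3],[[0,0,0],[0,0,0],0.3],[[0,0,0],[0,0,0],0.3],[[0,0,0],[0,0,0],0.3],[[0,0,0],[0,0,0],0.3],[[0,0,0],[0,0,0],0.3],[[0,0,0],[0,0,0],0.3]]'
python3 s.py;python3 -c "
from h import *
delta(544.9,126.9,34.3,1.841)"
```

```text
{'t': 16.033, 'qpos': [0.208, 0.628, 1.86, -0.001, 0.663, -1.631], 'ee_pos': [546.528, 127.263, 34.055], 'orientation': [-1.899, -2.496, 0.012], 'ft_force': [-5.355, -1.495, 5.662], 'width': 39.45}
shift [ 0.08 -1.67 -0.23] turn [-0.0098  0.0003 -0.0004]
t: 16.87
ee_pos: [547.9, 127.6, 34.1]
orientation: [-1.9, -2.497, 0.009]
ft_force: [-1.9, 0.1, -0.1]
width: 39.7
{'t': 16.867, 'qpos': [0.208, 0.629, 1.859, -0.001, 0.661, -1.631], 'ee_pos': [547.935, 127.645, 34.113], 'orientation': [-1.9, -2.497, 0.009], 'ft_force': [-1.883, 0.145, -0.134], 'width': 39.679}
holder xy 0.6235793973953195 -0.12615390829055978 z 34.11314166922574 F u,v,z -1.7761490844369472 0.6420603172034569 -0.13359591205944712 M [-0.02  0.08  0.01]
{'t': 16.867, 'qpos': [0.208, 0.629, 1.859, -0.001, 0.661, -1.631], 'ee_pos': [547.935, 127.645, 34.113], 'orientation': [-1.9, -2.497, 0.009], 'ft_force': [-1.883, 0.145, -0.134], 'width': 39.679}
shift [ 0.09 -3.12 -0.16] turn [-0.0071  0.0003 -0.0005]
```

```bash
python3 -m handwheel '[[[-0.004,0,0],[0,0.5,-0.1],0.3],[[-0.003,0,0],[0,0.6,0],0.3],[[0,0,0],[0,0.6,-0.05],0.3],[[0,0,0],[0,0.6,0],0.3],[[0,0,0],[0,0.6,-0.05],0.3],[[0,0,0],[0,0.6,0],0.3],[[0,0,0],[0,0.6,-0.05],0.3],[[0,0,0],[0,0.4,0],0.3],[[0,0,0],[0,0,0],0.3],[[0,0,0],[0,0,0],0.3]]'
python3 s.py;python3 -c "
from h import *
delta(544.9,126.9,34.3,1.841)"
```

```text
t: 17.7
ee_pos: [553.1, 129.1, 34.1]
orientation: [1.902, 2.499, 0.001]
ft_force: [-0.7, 0.1, -0.2]
width: 39.4
{'t': 17.7, 'qpos': [0.208, 0.632, 1.852, -0.0, 0.656, -1.632], 'ee_pos': [553.063, 129.095, 34.088], 'orientation': [1.902, 2.499, 0.001], 'ft_force': [-0.725, 0.115, -0.203], 'width': 39.36}
holder xy 5.9528508127665996 -0.09627068590103649 z 34.088237890757505 F u,v,z -0.6683394204395491 0.3039522187631916 -0.2033349080805944 M [ 0.    0.1  -0.07]
{'t': 17.7, 'qpos': [0.208, 0.632, 1.852, -0.0, 0.656, -1.632], 'ee_pos': [553.063, 129.095, 34.088], 'orientation': [1.902, 2.499, 0.001], 'ft_force': [-0.725, 0.115, -0.203], 'width': 39.36}
shift [ 0.06 -8.45 -0.22] turn [ 0.0011  0.0003 -0.0005]
```

```bash
python3 -m handwheel '[[[0,0,0],[0,0.3,0],0.3],[[0,0,0],[0,0.3,-0.05],0.3],[[0,0,0],[0,0.3,0],0.3],[[0,0,0],[0,0.3,0],0.3],[[0,0,0],[0,0.3,-0.05],0.3],[[0,0,0],[0,0.3,0],0.3],[[0,0,0],[0,0.3,0],0.3],[[0,0,0],[0,0.3,-0.05],0.3],[[0,0,0],[0,0.3,0],0.3],[[0,0,0],[0,0.3,0],0.3]]'
python3 s.py
```

```text
t: 18.53
ee_pos: [554.1, 129.4, 34.1]
orientation: [-1.901, -2.499, 0.004]
ft_force: [-2.2, -0.7, 0.5]
width: 39.3
{'t': 18.533, 'qpos': [0.209, 0.634, 1.847, -0.001, 0.664, -1.631], 'ee_pos': [554.118, 129.391, 34.068], 'orientation': [-1.901, -2.499, 0.004], 'ft_force': [-2.173, -0.718, 0.512], 'width': 39.288}
holder xy 7.049219550427159 -0.09270243456244676 z 34.06756615708259 F u,v,z -2.286294815323528 -0.11232313232527491 0.5122035582178758 M [-0.17  0.44  0.04]
```

```bash
python3 -m handwheel '[[[-0.003,0,0],[0,0.3,-0.15],0.3],[[0,0,0],[0,0.6,0],0.3],[[0,0,0],[0,0.6,0],0.3],[[0,0,0],[0,0.6,0],0.3],[[0,0,0],[0,0.6,0],0.3],[[0,0,0],[0,0.6,0],0.3],[[0,0,0],[0,0.6,0],0.3],[[0,0,0],[0,0.6,0],0.3],[[0,0,0],[0,0.6,0],0.3],[[0,0,0],[0,0.6,0],0.3]]'
python3 s.py
```

```text
t: 19.37
ee_pos: [554.1, 129.4, 34.1]
orientation: [-1.898, -2.494, 0.015]
ft_force: [-4.8, -1.6, 3.2]
width: 39.6
{'t': 19.367, 'qpos': [0.209, 0.636, 1.841, -0.001, 0.676, -1.631], 'ee_pos': [554.139, 129.402, 34.077], 'orientation': [-1.898, -2.494, 0.015], 'ft_force': [-4.78, -1.64, 3.181], 'width': 39.639}
holder xy 7.072242275176899 -0.08755009602406671 z 34.077254179372645 F u,v,z -5.044223330558533 -0.30600852867690853 3.1808880636007095 M [-0.23  0.72 -0.03]
```

```bash
python3 -m handwheel '[[[-0.006,0,0],[0,0.3,-0.25],0.3],[[-0.006,0,0],[0,0.5,-0.2],0.3],[[-0.002,0,0],[0,0.5,-0.1],0.3],[[0,0,0],[0,0.5,0],0.3],[[0,0,0],[0,0.5,0],0.3],[[0,0,0],[0,0.5,0],0.3],[[0,0,0],[0,0.5,0],0.3],[[0,0,0],[0,0,0],0.3],[[0,0,0],[0,0,0],0.3],[[0,0,0],[0,0,0],0.3]]'
python3 s.py
python3 -c "
from h import *
delta(544.9,126.9,34.3,1.841)
p,c=shot('wrist','w20')
p,c=shot('side','s20');zoom(p,'s20z',190,310,140,230,6)"
```

```text
t: 20.2
ee_pos: [554.3, 129.5, 34.1]
orientation: [-1.901, -2.498, 0.004]
ft_force: [-3.7, -2.2, -0.1]
width: 39.2
{'t': 20.2, 'qpos': [0.209, 0.634, 1.847, 0.0, 0.664, -1.632], 'ee_pos': [554.274, 129.464, 34.108], 'orientation': [-1.901, -2.498, 0.004], 'ft_force': [-3.721, -2.181, -0.063], 'width': 39.247}
holder xy 7.218899310230223 -0.06340747462827889 z 34.107982968655236 F u,v,z -4.1680633951251265 -1.1099406997352745 -0.06290058778704932 M [-0.2   0.59 -0.06]
{'t': 20.2, 'qpos': [0.209, 0.634, 1.847, 0.0, 0.664, -1.632], 'ee_pos': [554.274, 129.464, 34.108], 'orientation': [-1.901, -2.498, 0.004], 'ft_force': [-3.721, -2.181, -0.063], 'width': 39.247}
shift [ 0.03 -9.72 -0.16] turn [-0.0034 -0.0003 -0.0003]
```

View pics/s20z.png

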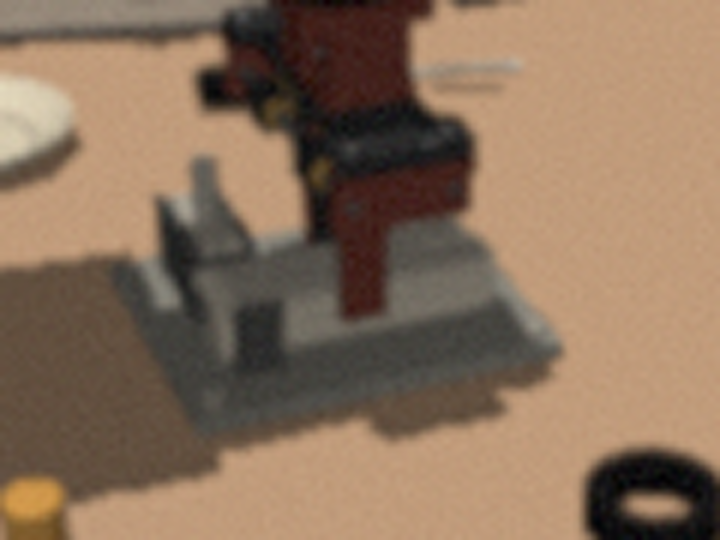

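View pics/w20.png

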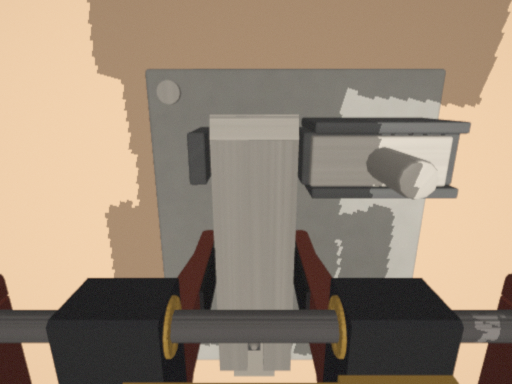

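The slide has stopped firmly at holder x ≈ 7.2. There's about 4 N against the travel and almost no normal load, which matches the pin position I saw (54.7 felt against 55.3 seen). I'll release the blade and look.

```bash
python3 -m handwheel '[[[-0.003,0,0],[0,0.4,-0.05],0.3],[[0,0,0],[0,0.4,0],0.3],[[0,0,0],[0,0,0],0.5],[[0,0,0],[0,0,0],0.7],[[0,0,0],[0,0,0],1],[[0,0,0],[0,0,0],1],[[0,0,0],[0,0,0],1],[[0,0,0],[0,0,0],1],[[0,0,0],[0,0,0],1],[[0,0,0],[0,0,0],1]]'
python3 s.py
python3 -m handwheel '[[[0,0,0],[0,0,-6],1],[[0,0,0],[0,0,-15],1],[[0,0,0],[0,0,-20],1],[[0,0,0],[0,0,-20],1],[[0,0,0],[0,0,-20],1],[[0,0,0],[0,15,-15],1],[[0,0,0],[0,25,0],1],[[0,0,0],[0,25,0],1],[[0,0,0],[0,15,0],1],[[0,0,0],[0,0,0],1]]'
python3 -c "
from h import *
obs()
p,c=shot('wrist','w21')
zoom(p,'w21z',180,330,120,300,4)"
```

```text
t: 21.13
ee_pos: [560.8, 131.1, 36.0]
orientation: [1.898, 2.494, 0.014]
ft_force: [-0.8, -0.0, -0.4]
width: 85.7
{'t': 21.133, 'qpos': [0.209, 0.633, 1.841, 0.001, 0.656, -1.633], 'ee_pos': [560.766, 131.14, 36.027], 'orientation': [1.898, 2.494, 0.014], 'ft_force': [-0.787, -0.013, -0.392], 'width': 85.73}
holder xy 13.923059178964733 -0.17981438260846305 z 36.026968051674594 F u,v,z -0.7620856671432558 0.19780591901274833 -0.3920126181100141 M [ 0.02 -0.02  0.03]
t: 21.97
ee_pos: [637.6, 152.5, 141.3]
orientation: [1.899, 2.495, 0.013]
ft_force: [-0.3, 0.4, -0.4]
width: 88.2
{'t': 21.967, 'qpos': [0.216, 0.567, 1.623, 0.001, 0.941, -1.625], 'ee_pos': [637.621, 152.51, 141.305], 'orientation': [1.899, 2.495, 0.013], 'ft_force': [-0.261, 0.354, -0.374], 'width': 88.21}
```

View pics/w21.png

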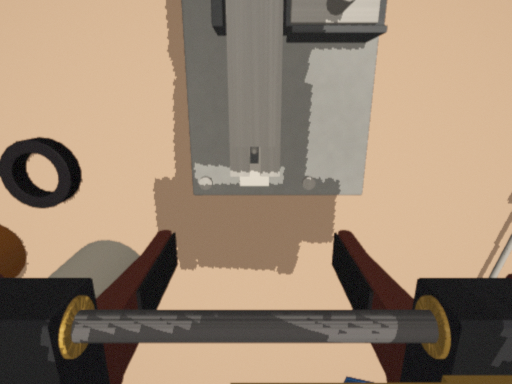

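View pics/w21z.png

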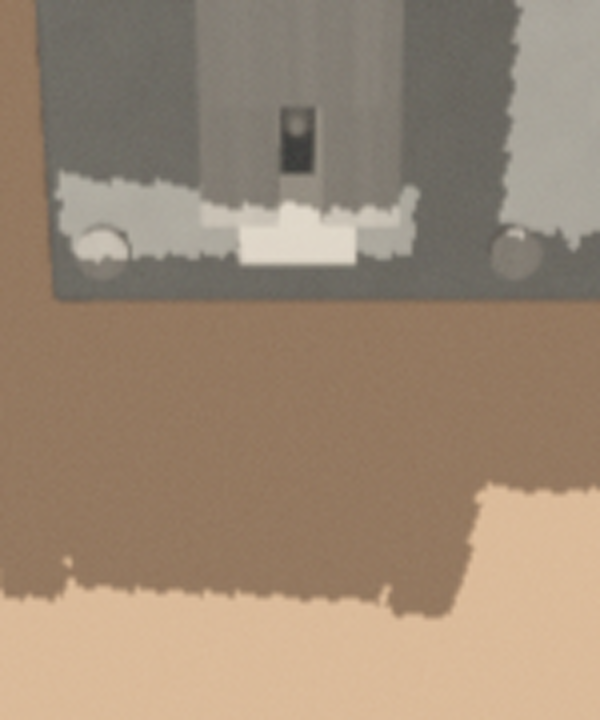

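Run:
```python
from h import *
p,c=shot('wrist','w22')
im=p["pixels"][140:185,230:280,::-1];cv2.imwrite('pics/w22z.png',cv2.resize(im,None,fx=12,fy=12,interpolation=cv2.INTER_CUBIC))
u=np.array([.9638,.2667,0]);v=np.array([-u[1],u[0],0]);org=np.array([547.3,127.6,0])
f=lambda a,b,z:(lambda X:(round((X-org)@u,2),round((X-org)@v,2)))(back(c,((a+.5)/4-.5+180,(b+.5)/4-.5+120),z))
print('closed',f(297,106,45),'pin top c',f(297,124,51),'pin far',f(297,112,51),'prong',f(240,226,45),f(370,224,45),'rail end',f(297,264,40),'edges',f(196,50,45),f(404,50,45))
# predicted pixel of a pin touching
for d in (0,1,2):
    pass
```

```text
closed (np.float64(49.14), np.float64(-1.04)) pin top c (np.float64(51.74), np.float64(-1.03)) pin far (np.float64(49.41), np.float64(-1.03)) prong (np.float64(73.49), np.float64(-12.67)) (np.float64(73.09), np.float64(13.75)) rail end (np.float64(82.89), np.float64(-1.11)) edges (np.float64(38.22), np.float64(-20.72)) (np.float64(38.26), np.float64(19.83))
```

View pics/w22z.png

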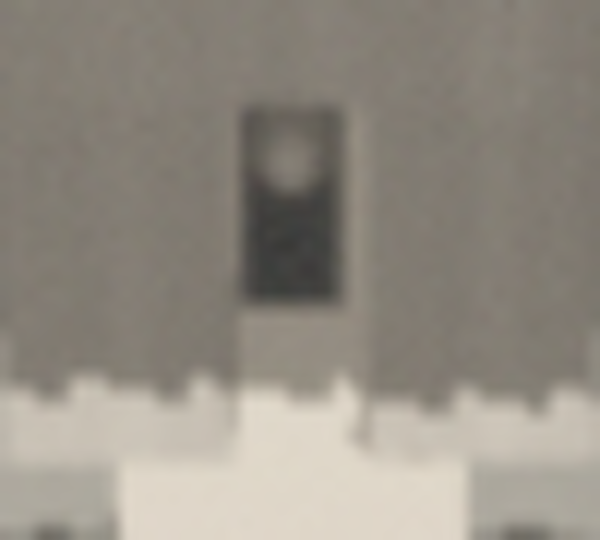

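The pin sits at the closed end of the notch. Its centre is about 2.6–3 mm from that edge and its radius is 3 mm, so the blade is seated. Next I go to the knob.

```bash
python3 -m handwheel '[[[0.01,0,0],[-1,-15,0],1],[[0,0,0],[0,-25,0],1],[[0,0,0],[5,-30,0],1],[[0,0,0],[8,-30,0],1],[[0,0,0],[10,-20,0],1],[[0,0,0],[12,-10,0],1],[[0,0,0],[10,0,0],1],[[0,0,0],[5,0,0],1],[[0,0,0],[0,0,0],1],[[0,0,0],[0,0,0],1]]'
python3 - <<'E'
from h import *
delta(486,168,130,1.841)
p,c=shot('wrist','w23')
for q in ['keeper_knob','lugs']:
  for d in ctrl.spot_point(p,q)[:2]: print(q,d['score'],c[1].T@(np.array(d['position'])-c[2]))
E
```

```text
t: 22.9
ee_pos: [476.9, 160.3, 138.1]
orientation: [-1.898, -2.491, 0.021]
ft_force: [-0.2, 0.0, 0.7]
width: 87.7
{'t': 22.9, 'qpos': [0.3, 0.39, 1.951, 0.0, 0.816, -1.54], 'ee_pos': [476.945, 160.333, 138.13], 'orientation': [-1.898, -2.491, 0.021], 'ft_force': [-0.193, 0.029, 0.657], 'width': 87.699}
shift [ 4.99 10.9   7.95] turn [-0.0165  0.0002 -0.0013]
keeper_knob 0.73 [486.4005743  170.52033327  80.66273084]
lugs 0.71 [485.24537886 168.43575076  77.38400559]
```

View pics/w23.png

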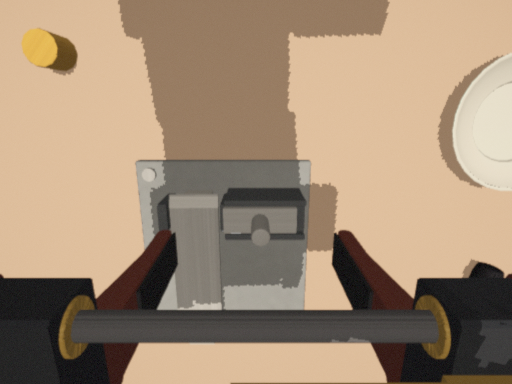

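Run:
```python
from h import *
p,c=shot('wrist','w24')
print(back(c,(261,237),87),back(c,(260,219),53))
delta(486.5,169.5,66,1.841)
```

```text
[488.85298168 167.3481606   87.        ] [487.80036167 166.88580533  53.        ]
{'t': 23.1, 'qpos': [0.299, 0.391, 1.951, 0.0, 0.816, -1.54], 'ee_pos': [477.278, 159.868, 137.957], 'orientation': [-1.899, -2.49, 0.021], 'ft_force': [-0.414, 0.513, 0.267], 'width': 87.815}
shift [ 6.86 12.64 71.75] turn [-0.0167  0.0002 -0.0025]
```

```bash
python3 -m handwheel '[[[-0.016,0,0],[2,7,0],1],[[0,0,0],[2,6,0],1],[[0,0,0],[0,0,8],1],[[0,0,0],[0,0,10],1],[[0,0,0],[0,0,10],1],[[0,0,0],[0,0,3],1],[[0,0,0],[0,0,0],1],[[0,0,0],[0,0,0],1],[[0,0,0],[0,0,0],1],[[0,0,0],[0,0,0],1]]'
python3 - <<'E'
from h import *
delta(488.5,167.5,67,1.841)
p,c=shot('wrist','w25')
E
```

```text
t: 23.93
ee_pos: [490.7, 166.9, 101.5]
orientation: [-1.907, -2.496, 0.002]
ft_force: [0.2, -1.4, 0.4]
width: 87.7
{'t': 23.933, 'qpos': [0.305, 0.465, 1.945, -0.001, 0.733, -1.531], 'ee_pos': [490.69, 166.939, 101.529], 'orientation': [-1.907, -2.496, 0.002], 'ft_force': [0.202, -1.392, 0.444], 'width': 87.743}
shift [ 1.13 -1.91 34.53] turn [-0.0016  0.0004 -0.0041]
```

View pics/w25.png

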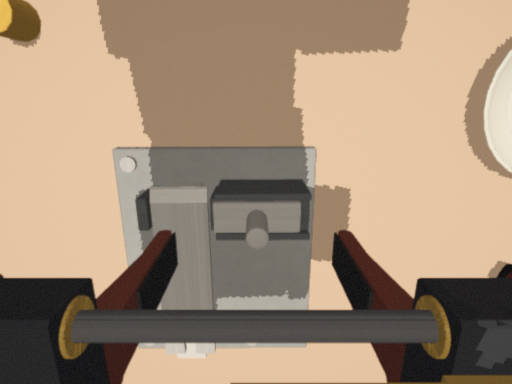

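```bash
python3 -m handwheel '[[[0,0,-0.004],[1,-1.5,5],1],[[0,0,0],[0,0,10],1],[[0,0,0],[0,0,9],1],[[0,0,0],[0,0,5],1],[[0,0,0],[0,0,2],1],[[0,0,0],[0,0,0],1],[[0,0,0],[0,0,0],1],[[0,0,0],[0,0,0],1],[[0,0,0],[0,0,0],1],[[0,0,0],[0,0,0],1]]'
python3 - <<'E'
from h import *
delta(488.5,167.5,67,1.841)
p,c=shot('wrist','w26')
p,c=shot('side','s26');zoom(p,'s26z',190,310,140,230,6)
E
```

```text
t: 24.82
ee_pos: [489.1, 167.7, 67.7]
orientation: [1.901, 2.501, -0.001]
ft_force: [0.8, 0.4, -0.1]
width: 88.0
{'t': 24.817, 'qpos': [0.307, 0.523, 1.959, -0.001, 0.659, -1.533], 'ee_pos': [489.125, 167.696, 67.697], 'orientation': [1.901, 2.501, -0.001], 'ft_force': [0.757, 0.436, -0.135], 'width': 88.021}
shift [-0.02 -0.65  0.7 ] turn [-0.0003  0.0004  0.0004]
```

View pics/s26z.png

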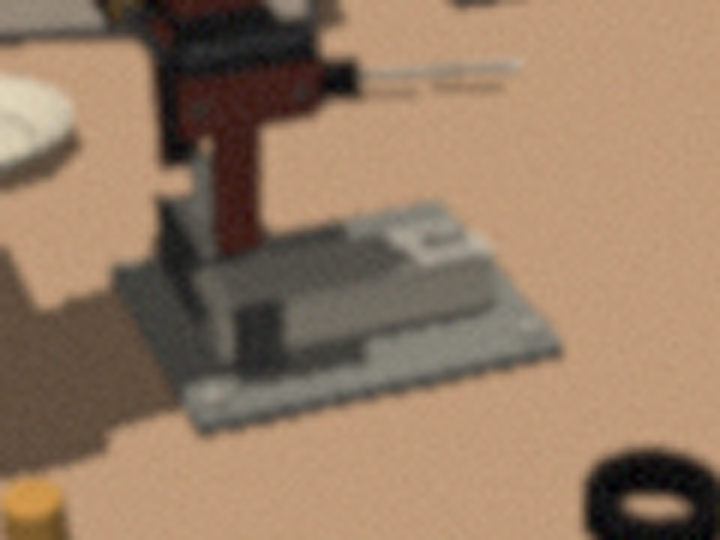

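View pics/w26.png

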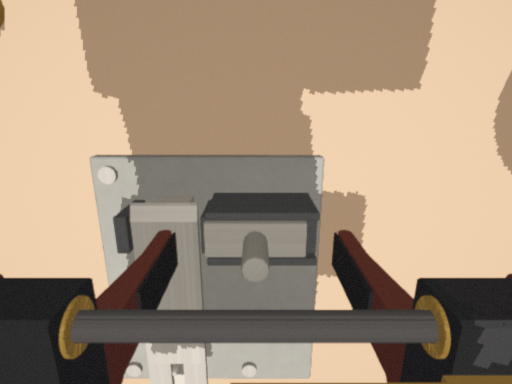

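```bash
python3 -m handwheel '[[[0,0,0],[0,-0.5,0.3],0.6],[[0,0,0],[0,0,0],0.4],[[0,0,0],[0,0,0],0.25],[[0,0,0],[0,0,0],0.1],[[0,0,0],[0,0,0],0.1],[[0,0,0],[0,0,0],0.1],[[0,0,0],[0,0,0],0.1],[[0,0,0],[0,0,0],0.1],[[0,0,0],[0,0,0],0.1],[[0,0,0],[0,0,0],0.1]]'
python3 s.py
```

```text
t: 25.75
ee_pos: [489.0, 167.7, 68.1]
orientation: [1.901, 2.5, 0.001]
ft_force: [-0.1, 0.1, -0.5]
width: 24.7
{'t': 25.75, 'qpos': [0.307, 0.522, 1.96, -0.001, 0.658, -1.533], 'ee_pos': [489.01, 167.67, 68.069], 'orientation': [1.901, 2.5, 0.001], 'ft_force': [-0.056, 0.098, -0.46], 'width': 24.709}
holder xy -45.493097859877636 54.16515352292807 z 68.06904160567035 F u,v,z -0.027621061413475336 0.10944096463879258 -0.4596112860127909 M [ 0.04 -0.03 -0.02]
```

```bash
python3 -m handwheel '[[[0,0,0],[0,0,0],0.1],[[0,0,0],[0,0,0],0.1],[[0,0,0],[0,0,0],0.1],[[0,0,0],[0,0,0],0.1],[[0,0,0],[-1,0,0],0.1],[[0,0,0],[-2,0,0],0.1],[[0,0,0],[-3,0,0],0.1],[[0,0,0],[-3,0,0],0.1],[[0,0,0],[-3,0,0],0.1],[[0,0,0],[-3,0,0],0.1]]'
python3 s.py
```

```text
t: 26.58
ee_pos: [493.1, 152.9, 68.1]
orientation: [1.901, 2.501, 0.002]
ft_force: [-0.4, 1.9, -0.4]
width: 13.3
{'t': 26.583, 'qpos': [0.277, 0.521, 1.962, 0.001, 0.657, -1.565], 'ee_pos': [493.119, 152.924, 68.085], 'orientation': [1.901, 2.501, 0.002], 'ft_force': [-0.375, 1.886, -0.377], 'width': 13.334}
holder xy -45.46557419885094 38.857739985246646 z 68.08482066109192 F u,v,z 0.14155823869617012 1.9179257696950809 -0.37723418797925934 M [ 0.33  0.04 -0.03]
```

```bash
python3 -m handwheel '[[[0,0,0],[-3,0,0],0.1],[[0,0,0],[-3,0,0],0.1],[[0,0,0],[-3,0,0],0.1],[[0,0,0],[-3,0,0],0.1],[[0,0,0],[-3,0,0],0.1],[[0,0,0],[-3,0,0],0.1],[[0,0,0],[-2.5,0,0],0.1],[[0,0,0],[-2,0,0],0.1],[[0,0,0],[-1.5,0,0],0.1],[[0,0,0],[-1,0,0],0.1]]'
python3 s.py
```

```text
t: 27.42
ee_pos: [500.8, 125.3, 68.1]
orientation: [1.902, 2.5, 0.002]
ft_force: [-0.7, 1.6, -0.3]
width: 13.3
{'t': 27.417, 'qpos': [0.222, 0.521, 1.962, 0.001, 0.657, -1.62], 'ee_pos': [500.768, 125.286, 68.07], 'orientation': [1.902, 2.5, 0.002], 'ft_force': [-0.681, 1.615, -0.274], 'width': 13.328}
holder xy -45.464750959645016 10.179715774090674 z 68.07014975431937 F u,v,z -0.22594220726862896 1.7383867138753129 -0.2737838670744869 M [0.28 0.1  0.05]
```

About 6 mm to go, so I'll move slowly to the stop.

```bash
python3 -m handwheel '[[[0,0,0],[-1,0,0],0.1],[[0,0,0],[-1,0,0],0.1],[[0,0,0],[-1,0,0],0.1],[[0,0,0],[-0.8,0,0],0.1],[[0,0,0],[-0.8,0,0],0.1],[[0,0,0],[-0.8,0,0],0.1],[[0,0,0],[-0.8,0,0],0.1],[[0,0,0],[-0.8,0,0],0.1],[[0,0,0],[-0.8,0,0],0.1],[[0,0,0],[-0.8,0,0],0.1]]'
python3 s.py
```

```text
t: 28.25
ee_pos: [502.0, 120.7, 68.1]
orientation: [-1.903, -2.494, -0.008]
ft_force: [-1.8, 7.1, 0.5]
width: 13.3
{'t': 28.25, 'qpos': [0.209, 0.522, 1.962, 0.011, 0.658, -1.638], 'ee_pos': [502.027, 120.655, 68.059], 'orientation': [-1.903, -2.494, -0.008], 'ft_force': [-1.792, 7.082, 0.53], 'width': 13.294}
holder xy -45.48642050501554 5.381079299631979 z 68.05938950613198 F u,v,z 0.16183501033306746 7.303179102105999 0.5302386368940732 M [1.19 0.29 0.01]
```

```bash
python3 -m handwheel '[[[0,0,0],[-0.8,0,0],0.1],[[0,0,0],[-0.8,0,0],0.1],[[0,0,0],[-0.8,0,0],0.1],[[0,0,0],[-0.8,0,0],0.1],[[0,0,0],[-0.5,0,0],0.1],[[0,0,0],[0,0,0],0.1],[[0,0,0],[0,0,0],0.1],[[0,0,0],[0,0,0],0.1],[[0,0,0],[0,0,0],0.1],[[0,0,0],[0,0,0],0.1]]'
python3 s.py
```

```text
t: 29.08
ee_pos: [502.0, 120.8, 68.1]
orientation: [-1.9, -2.491, -0.012]
ft_force: [0.5, 1.1, 0.2]
width: 13.5
{'t': 29.083, 'qpos': [0.207, 0.522, 1.961, 0.018, 0.658, -1.646], 'ee_pos': [501.989, 120.773, 68.059], 'orientation': [-1.9, -2.491, -0.012], 'ft_force': [0.465, 1.146, 0.236], 'width': 13.472}
holder xy -45.491621794026095 5.504898538845321 z 68.05869694833937 F u,v,z 0.7541530613356413 0.9805247017350364 0.2355339416412393 M [ 0.22  0.   -0.02]
```

```bash
python3 -m handwheel '[[[0,0,0],[0,0,0],0.2],[[0,0,0],[0,0,0],0.4],[[0,0,0],[0,0,0],0.5],[[0,0,0],[0,0,0],0.6],[[0,0,0],[0,0,0],0.6],[[0,0,0],[0,0,0],0.6],[[0,0,0],[0,0,0],0.6],[[0,0,0],[0,0,-10],0.6],[[0,0,0],[0,0,-20],0.6],[[0,0,0],[0,0,-25],0.6]]'
python3 s.py
python3 -m handwheel '[[[0,0,0],[0,0,-25],0.6],[[0,0,0],[0,15,-25],0.6],[[0,0,0],[0,30,-15],0.6],[[0,0,0],[0,35,0],0.6],[[0,0,0],[0,30,0],0.6],[[0,0,0],[0,15,0],0.6],[[0,0,0],[0,5,0],0.6],[[0,0,0],[0,0,0],0.6],[[0,0,0],[0,0,0],0.6],[[0,0,0],[0,0,0],0.6]]'
python3 - <<'E'
from h import *
obs()
p,c=shot('wrist','w30');zoom(p,'w30z',180,330,0,200,4)
p,c=shot('side','s30')
E
```

```text
t: 29.92
ee_pos: [498.9, 118.4, 121.1]
orientation: [-1.897, -2.486, 0.001]
ft_force: [0.3, -0.5, -1.0]
width: 52.7
{'t': 29.917, 'qpos': [0.204, 0.428, 1.944, 0.014, 0.78, -1.644], 'ee_pos': [498.864, 118.412, 121.135], 'orientation': [-1.897, -2.486, 0.001], 'ft_force': [0.327, -0.486, -0.962], 'width': 52.716}
holder xy -49.13291339105432 4.0621183159499346 z 121.13468522375726 F u,v,z 0.18577030357040142 -0.5556050647981013 -0.9620018292387225 M [0.05 0.02 0.02]
t: 30.75
ee_pos: [628.6, 153.1, 201.2]
orientation: [-1.901, -2.491, -0.009]
ft_force: [-0.3, 0.1, 0.5]
width: 52.9
{'t': 30.75, 'qpos': [0.216, 0.488, 1.6, 0.011, 1.055, -1.628], 'ee_pos': [628.601, 153.089, 201.236], 'orientation': [-1.901, -2.491, -0.009], 'ft_force': [-0.28, 0.123, 0.542], 'width': 52.921}
```

View pics/w30.png

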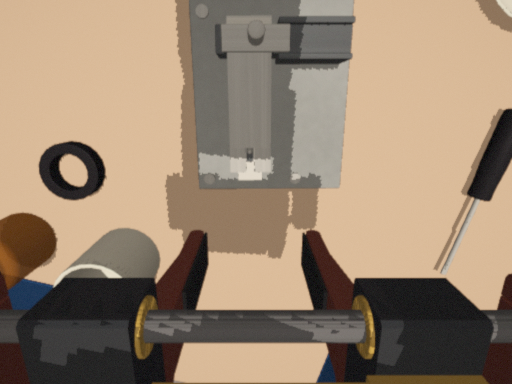

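View pics/s30.png

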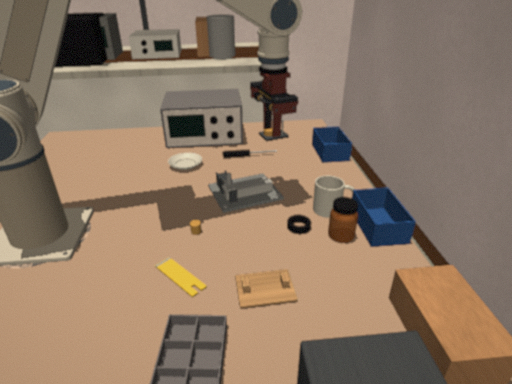

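Run:
```python
from h import *
im=cv2.imread('pics/w30.png')
cv2.imwrite('pics/w31z.png',cv2.resize(im[125:195,205:295],None,fx=8,fy=8,interpolation=cv2.INTER_CUBIC))
cv2.imwrite('pics/w32z.png',cv2.resize(im[0:80,190:360],None,fx=4,fy=4,interpolation=cv2.INTER_CUBIC))
```

```text
(no output)
```

View pics/w31z.png

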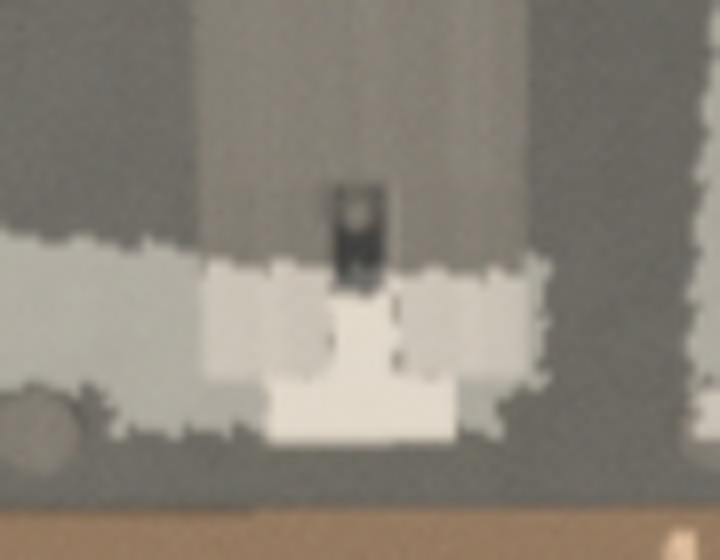

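View pics/w32z.png

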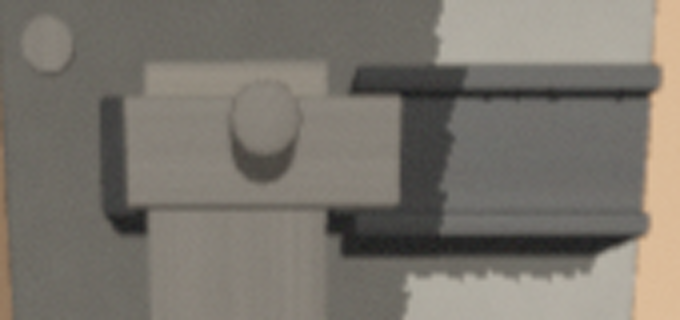

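```bash
python3 -c "
from workcell import ctrl
print(ctrl.close_job())"
```

```text
the job is handed in; nothing more can be done
None
```

The steel blade is in the bed with its notch over the pin, the keeper is all the way across it, and I've handed the job in. It took about 31 s of the 54 s.

- **Blade:** I gripped it across its width, laid it flat on the rail with the pin inside the notch, and slid it towards the pin in small steps. It stopped at about 5 N along the slide, and stayed stopped at about 4 N once I had taken nearly all the load off the rail. That puts the pin at about holder x = 54.7 mm, against 54–56 mm from the camera.
- **Keeper:** I pinched the knob and moved it about 49 mm. It stopped at about 7 N and did not move when pushed again. I then let go and backed away.
- **Last checks:** The wrist picture after I let go of the blade put the pin's centre about 2.6 mm from the closed end of the notch. Contact would be 3 mm, and the difference is within the measuring error. The final pictures show the pin still at the closed end and the bar spanning the blade, with the gripper clear of everything. The other things that show in them look undisturbed.
- **Didn't go cleanly:**
  - The first slide stalled early on friction until I eased the downward load.
  - The hand sprang about 7 mm towards the pin end when the jaws opened. The blade still looked seated afterwards.

I did not push on the blade again after closing the keeper, so the seating rests on the feel during the slide and on the pictures.

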